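Check-weigh a siphon cartridge and clip it into the full or the empty dock

ROBOT

A 6-joint arm with a two-finger parallel gripper is mounted at the origin on a cart in front of the work surface, level with it; the furniture and walls round the work are solid. World frame = base frame: x ahead of the robot, y to its left, z up, the work surface at z = 0. Lengths are in m, angles in rad, forces in N, time in s.
With the tool pointing down it reaches from about 0.375 to 0.9 m from the base axis. Payload 3.1 kg.
Tool frame: the origin (TCP) lies midway between the tips of the shut fingers; the grasp point (between the pads) lies 19 mm behind it (bot.grasp_offset is the distance from the TCP to the grasp point, in m); z points along the fingers, y is the line along which they close (so a half turn about z gives the same grasp; the last joint's range is limited). The gripper opens to 87 mm and grips with 3 to 60 N. Pads are 19 mm wide; open, the fingers measure 117 mm over their backs; the gripper's body (75 mm by 190 mm) begins 51 mm behind the grasp point.
Start: joints at [1.143, 0.527, 1.433, -0, 1.181, -0.178], TCP at [0.154, 0.606, 0.223] pointing down, gripper open.
Joint ranges: [-3.08, 3.08], [-0.75, 2.2], [0.22, 2.44], [-1.43, 4.57], [0, 2.65], [-2.85, 2.85]. Speed limits (rad/s): [2.79, 2.79, 3.14, 3.14, 3.14, 3.14].

INTERFACE

Orientations are given as a rotation vector (axis times angle).
In Python, from station import bot, optics gives the robot as it stands.
- The arm moves only by the tool play_rows, never from a script. Its argument "rows" is a list of rows, each a list of 6 numbers: the shift along the tool's x, y, z each as a share of 250 mm, from -1 to 1, then the turn, a rotation vector about the tool's x, y, z each as a share of 180 degrees, from -1 to 1. In form: [[tx, ty, tz, wx, wy, wz], ...]. A call has 1 to 20 rows; each row is the pose to reach, as a shift and turn from the pose commanded when the call began, along the tool's axes at that moment, turning the shorter way round; what a row does not reach only later rows make up. A row lasts 1/10 s, in which the tool goes at most 50 mm and 8.59 degrees, less where a joint would pass 70% of its speed; a pose out of reach is approached as far as the arm can. A call with a number of a shift or a turn outside -1 to 1 is refused whole. A call with a gripper value outside its range is refused whole. "claw" is the opening, from 0 (shut) to 1 (fully open), set as the call begins (left out, the last holds). The fingers move at their own pace and stop on an object; the grip force is fixed at half the most. Time passes only in rows, so rows that repeat a pose let the fingers close. It gives the time, the measured TCP pose, the force, the opening and the grip force at its end, in the units of the state.
- bot.observe(): the state, without advancing time (a new reading comes with each control period).
- optics.grab_frame(name): name is "side" or "top"; returns the picture (400x640x3 uint8, red, green, blue); there is no depth.
- optics.camera_model(name): a dict with "intrinsics" (3x3 intrinsics, pixels), "pose" (4x4, takes a point from camera to world coordinates). Camera axes: x right, y up, looking along -z (the intrinsics and any distortion apply to the point x, -y, -z); pixel columns grow to the right and rows downward; lengths in m; the calibration is good to about 2 mm. A picture is of the moment at which its call begins. camera_model takes no time and is no camera call.
- bot.finish_job(): hands the job in; it is judged then, once.
The state is a dict: "t": time; "q": joint angles; "joint_velocities": joint speeds; "joint_efforts": joint torques, N m; "eef_pos": TCP position; "orientation": TCP orientation; "ft_force": force on the tool from outside, world axes, zero at the start; "torque": the same for the moment, N m; "finger_gap": finger opening in m; "grasp_force": force on a finger pad.
Only numpy, scipy, OpenCV 4.12 (cv2) and the standard library are available. Lean on these libraries where they do the work, as an engineer would, in place of code of your own. Each camera call takes 0.05 s, during which the arm holds its last target. There are 200 camera calls.

TASK

The gas cartridge on the ribbed mat may be full or used up: lay it in the notched left pan of the balance, let go and see which way the beam tips. If it outweighs the brass weight, snap it fully home in the green dock's spring clips, otherwise in the red dock's. The clips do not stand exactly on their marks, so feel your way in gently without forcing them, treat the balance gently, and leave everything else alone.

Things in the scene. Friction and masses are not known exactly. Their poses are not given: they have to be found in the camera images.
- cartridge: bare steel gas cartridge, 100 mm long overall, 22 mm diameter, lying; origin on its axis in the middle of the part to grip, x along the axis toward the 9 mm neck; the full diameter runs from x = -36 to +36 mm. It starts in a groove of the black ribbed mat (rib tops 6.5 mm, axis 15 mm above the worktop). Weight hidden, 39 to 65 g. The spare ones in the carton are fixed scenery
- weigh_pan: left (+y) pan of the balance: 66 x 46 mm steel plate with two upright plates, shallow V notches (22 degree faces), 27 mm either side of its middle; origin = axis of a cartridge lying in the notches, x along it, z up; the plate lies 26 mm below, so fingers fit between the notch plates (49 mm apart inside). It stays level and travels 12 mm up and down with the beam; it starts up
- balance: fixed base of the equal-arm balance, grey, 100 x 250 mm; origin at the centre of its underside, y along the beam toward the notched pan; pans at y = +100 mm (notched) and -100 mm (round, with a fixed 52 g brass weight); pivot 66 mm and top of the dial plate 153 mm above the worktop
- beam (a joint): tilt of the beam, rad: -0.12 = brass weight's side down (as at the start), +0.12 = notched pan down, 0 = level; a difference of 2.6 g or more takes it to the stop within about a second
- pointer_tip (a point): tip of the red pointer in front of the white dial, 150 mm above the worktop; it leans toward the pan that is down, 10 mm either way
- green_dock: green-marked clip dock, fixed: aluminium base 96 x 84 mm, green bar along its front (-x) edge; origin under its centre on the worktop, x along a clipped cartridge. Its two spring clips, each 10 mm wide, stand 26 mm before and behind the middle; the well between them is free for fingers down to 16 mm above the worktop. More than 16 N is forcing the clips
- green_dock_home (a point): home of a cartridge's axis in the green dock if its clips stood on the mark: dock centre, 52 mm above the worktop; x along the cartridge (neck either way), y across, z up. In truth both clips of a dock stand together up to 10 mm off it along y, by an amount not measured, held by 45 N of friction. A cartridge is home where its clips stand, at this height
- red_dock: clip dock with a red bar, else the same. Clips in section, from their middle and home height: rubber saddle below; two sprung lips 18.8 mm apart and 7 mm up; jaws flaring outward from them, 30 degrees off upright, to 40 mm apart at 26 mm up. A cartridge e mm off their middle meets one flare with its axis (13.2 + 1.7 e) mm up, pushed to the middle; jaws yield from some 1.5 N, 2 mm each, then stop hard
- red_dock_home (a point): as green_dock_home, for the red dock, its clips off their mark by their own amount. In either dock a centred cartridge meets both lips with its axis 13.2 mm above home; 5 N or so spreads them. Friction can hold it between them, so press it 1 or 2 mm into the rubber saddle (1 N, then 2.5 N/mm, 5 mm deep); let go, it rises to home and lies loose under the lips
- cream_siphon: bystander: steel cream siphon, 294 mm tall, behind the balance; origin at its underside
- tamper: bystander: coffee tamper with wooden handle, 58 mm diameter, 99 mm tall; origin at its underside
- portafilter: bystander: portafilter lying in front of the oven, 210 mm long; origin at its underside
- milk_jug: bystander: small steel milk jug, 88 mm tall; origin at its underside
- espresso_cup: bystander: white espresso cup, 56 mm tall; origin at its underside
Things that resemble listed ones, but are neither listed nor needed, are in the scene too. Of the things shaped like the cartridge, the steel one is meant.

How it is judged:
On the way:
1. the cartridge lies in the left pan, let go of, and the beam has come to rest (distance between cartridge and weigh_pan below 0.012 m and contact force between the fingers and cartridge below 0.02 N and contact force between cartridge and weigh_pan above 0.2 N and velocity of joint beam between -0.08 and 0.08 rad/s), for 0.3 s.
At the end, for the whole second after the job is handed in: The cartridge lies released and at rest, fully home in the clips (within 1.5 mm of home height, 17 mm of the mark, 0.1 rad): in the green dock if it outweighs the brass weight, in the red one if not; within 4 % of equal weight either will do (((z of cartridge in the frame of green_dock_home between -0.002 and 0.0015 m and horizontal distance between cartridge and green_dock_home below 0.017 m and angle between the x axis of cartridge and the x axis of green_dock_home, either way round below 0.1 rad and contact force between cartridge and green_dock above 0.49 N and linear speed of cartridge below 0.02 m/s) or (z of cartridge in the frame of red_dock_home between -0.002 and 0.0015 m and horizontal distance between cartridge and red_dock_home below 0.017 m and angle between the x axis of cartridge and the x axis of red_dock_home, either way round below 0.1 rad and contact force between cartridge and red_dock below 0.53 N and linear speed of cartridge below 0.02 m/s))); the robot touches nothing.
It fails at once if more than 16 N between the cartridge and a clip dock (contact force between cartridge and green_dock above 16 N or contact force between cartridge and red_dock above 16 N).
It fails at once if more than 16 N between the robot and a clip dock (contact force between the arm and green_dock above 16 N or contact force between the arm and red_dock above 16 N).
It fails at once if more than 12 N on the weighing pan (contact force between anything else and weigh_pan above 12 N).
It fails at once if a bystander is moved by more than 20 mm (distance of any of cream_siphon, tamper, portafilter, milk_jug, espresso_cup from where it was at the start of the episode above 0.02 m).
It also fails if it takes over 58 s, if anything falls off the work surface, if the arm or the gripper's body presses on something with over 40 N, if the wrist force passes 120 N, or if a joint passes its speed limit or range.

## Working session

There is one attempt and no reset: what is moved stays moved. The work goes in short steps, Python scripts to look and compute and a tool call to move; the robot and the scene stay as the last step left them, time stands still between calls to the robot, and variables do not carry over. Pictures are saved under pics/ and viewed, at most 10 in all, crops included, and the job is handed in when it is done.

Besides the shell and the picture viewer there is one more tool, called after "Call:" as name(argument=value, ...), one argument or row to a line, values as JSON. play_rows: Moves the arm, as the interface text tells. Shift numbers are shares of 250 mm and turn numbers shares of 180 degrees, none past 1 either way. Its arguments: {"type":"object","properties":{"rows":{"type":"array","items":{"type":"array","items":{"type":"number"}}},"claw":{"type":"number"}},"required":["rows"]}

```bash
mkdir -p pics; cat > h.py <<'E'
from station import bot, optics
import numpy as np, cv2
from scipy.spatial.transform import Rotation as R
def grab(n,f):
    im=optics.grab_frame(n); cv2.imwrite(f'pics/{f}.png',im[:,:,::-1]); return im
def ray(n,u,v,z):
    m=optics.camera_model(n);K=np.array(m['intrinsics']);T=np.array(m['pose'])
    d=np.linalg.solve(K,[u,v,1.]);d=T[:3,:3]@[d[0],-d[1],-d[2]];o=T[:3,3]
    return o+d*(z-o[2])/d[2]
def proj(n,p):
    m=optics.camera_model(n);K=np.array(m['intrinsics']);T=np.array(m['pose'])
    c=T[:3,:3].T@(np.array(p)-T[:3,3]);q=K@[c[0],-c[1],-c[2]];return q[:2]/q[2]
E
python3 - <<'E'
from h import *
for n in('top','side'):
    grab(n,n+'0'); m=optics.camera_model(n);print(n,np.round(m['intrinsics'],1).tolist(),np.round(m['pose'],3).tolist(),m.keys())
s=bot.observe();print(s)
E
```

```text
top [[381.2, 0.0, 325.7], [0.0, 381.2, 199.9], [0.0, 0.0, 1.0]] [[0.041, 0.977, -0.21, 0.325], [-0.999, 0.039, -0.013, -0.104], [-0.005, 0.211, 0.978, 1.433], [0.0, 0.0, 0.0, 1.0]] dict_keys(['intrinsics', 'pose'])
side [[372.5, 0.0, 321.9], [0.0, 372.5, 195.6], [0.0, 0.0, 1.0]] [[-0.998, 0.05, -0.048, 0.562], [-0.068, -0.622, 0.78, 0.814], [0.009, 0.782, 0.624, 0.813], [0.0, 0.0, 0.0, 1.0]] dict_keys(['intrinsics', 'pose'])
{'t': 0.1, 'q': array([ 1.14354680e+00,  5.28388937e-01,  1.43373872e+00, -3.00282685e-05,
        1.18142927e+00, -1.78499279e-01]), 'joint_velocities': array([-0.00207183, -0.00189466, -0.0033823 , -0.00113703,  0.00110474,
        0.00089783]), 'joint_efforts': array([ 1.00063352e-05, -4.40983522e+01, -1.77151823e+01,  6.35242439e-02,
        5.33103780e-02, -4.55769464e-05]), 'eef_pos': array([0.15357578, 0.60516619, 0.22167111]), 'orientation': array([-3.89641988e-01, -3.11677084e+00,  2.95752104e-03]), 'ft_force': array([0.50693177, 0.34420846, 0.66994165]), 'torque': array([ 0.00726302, -0.03639515,  0.00457026]), 'grasp_force': 0.0, 'finger_gap': 0.08716213679827851}
```

View pics/top0.png

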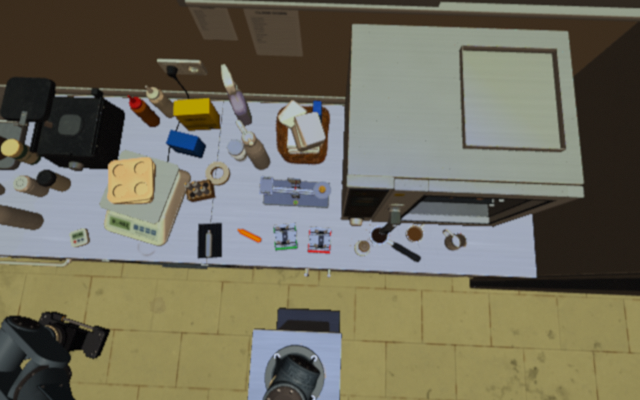

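View pics/side0.png

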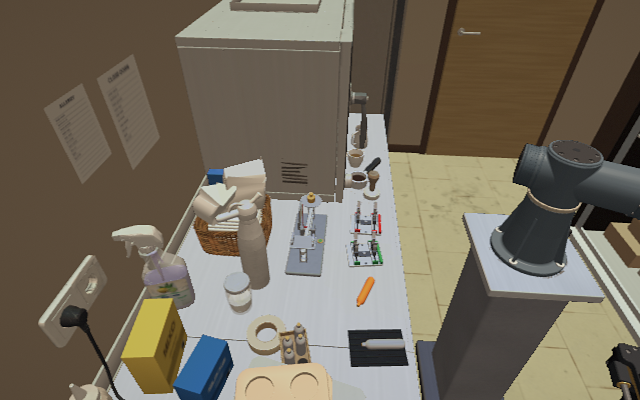

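Candidates: a steel cylinder on the black ribbed mat (top 208,242 / side 382,344), an orange one (top 250,235), and spares in the carton (top 200,188). The steel one on the mat fits the description. I'll confirm it in enlarged crops.

```bash
python3 - <<'E'
from h import *
t=cv2.imread('pics/top0.png')[165:265,185:345];cv2.imwrite('pics/tc.png',cv2.resize(t,None,fx=5,fy=5,interpolation=cv2.INTER_CUBIC))
t=cv2.imread('pics/side0.png')[185:375,270:420];cv2.imwrite('pics/sc.png',cv2.resize(t,None,fx=3.15,fy=3.15,interpolation=cv2.INTER_CUBIC))
E
```

```text
(no output)
```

View pics/tc.png

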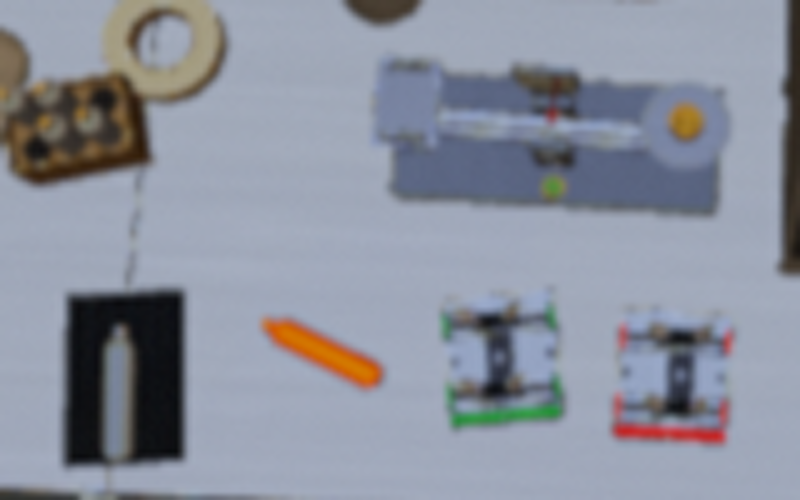

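View pics/sc.png

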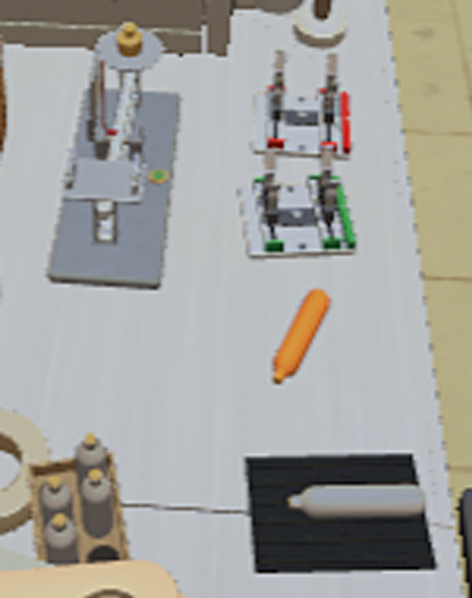

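```bash
python3 - <<'E'
from h import *
def mask(n,roi,f):
    im=cv2.imread(f'pics/{n}0.png');hsv=cv2.cvtColor(im,cv2.COLOR_BGR2HSV);m=f(hsv.astype(int));k=np.zeros_like(m);x0,y0,x1,y1=roi;k[y0:y1,x0:x1]=1;return (m&(k>0)).astype(np.uint8)
def rect(m):
    c,_=cv2.findContours(m,0,1);c=max(c,key=cv2.contourArea);return cv2.boxPoints(cv2.minAreaRect(c)),m.sum()
roi={'top':(200,226,220,255),'side':(352,332,408,360)}
for n in roi:
    m=mask(n,roi[n],lambda h:h[...,2]>95);b,a=rect(m)
    ys,xs=np.nonzero(m);print(n,'cart',a,b.round(1).tolist(),'cen',xs.mean(),ys.mean())
    print([ray(n,*p,.015).round(4).tolist() for p in b], ray(n,xs.mean(),ys.mean(),.015).round(4))
for col,f in(('green',lambda h:(h[...,0]>45)&(h[...,0]<85)&(h[...,1]>110)),('red',lambda h:((h[...,0]<8)|(h[...,0]>172))&(h[...,1]>130))):
  for n,roi in(('top',(270,220,335,258)),('side',(335,200,385,268))):
    m=mask(n,roi,f);k,l,s,c=cv2.connectedComponentsWithStats(m)
    for i in range(1,k):
        if s[i,4]>1: print(col,n,s[i].tolist(),c[i].round(1),ray(n,*c[i],.015).round(3))
t=cv2.imread('pics/top0.png');s=cv2.imread('pics/side0.png')
def z(im,x0,y0,w,h): return cv2.resize(im[y0:y0+h,x0:x0+w],(400,300),interpolation=cv2.INTER_CUBIC)
cv2.imwrite('pics/z.png',np.vstack([np.hstack([z(t,256,172,40,30),z(s,280,225,60,45)]),np.hstack([z(t,270,220,64,48),z(s,335,197,80,60)])]))
E
```

```text
top cart 111 [[206.0, 231.0], [210.0, 231.0], [210.0, 254.0], [206.0, 254.0]] cen 208.03603603603602 243.34234234234233
[[0.4934, 0.3587, 0.015], [0.494, 0.3437, 0.015], [0.4088, 0.3347, 0.015], [0.4082, 0.3495, 0.015]] [0.4477 0.3462 0.015 ]
side cart 459 [[361.0, 332.0], [407.0, 332.0], [407.0, 359.0], [361.0, 359.0]] cen 388.4226579520697 342.83660130718954
[[0.4956, 0.3224, 0.015], [0.3872, 0.3143, 0.015], [0.3945, 0.3809, 0.015], [0.4965, 0.3884, 0.015]] [0.433  0.3452 0.015 ]
green top [296, 242, 1, 2, 2] [296.  242.5] [0.464 0.019 0.015]
green top [276, 246, 21, 4, 43] [285.9 247.6] [0.444 0.056 0.015]
green side [369, 241, 2, 1, 2] [369.5 241. ] [0.466 0.021 0.015]
green side [375, 241, 2, 1, 2] [375.5 241. ] [0.448 0.02  0.015]
green side [377, 244, 6, 20, 41] [379.  253.5] [0.44  0.069 0.015]
green side [355, 261, 5, 4, 17] [356.9 262.8] [0.504 0.109 0.015]
green side [373, 260, 5, 4, 16] [375.  261.9] [0.453 0.102 0.015]
red top [308, 250, 22, 3, 44] [318.5 251.1] [ 0.436 -0.066  0.015]
red side [372, 213, 2, 1, 2] [372.5 213. ] [ 0.453 -0.107  0.015]
red side [378, 214, 3, 20, 39] [379.2 223.4] [ 0.433 -0.059  0.015]
red side [355, 229, 5, 3, 15] [357. 230.] [ 0.503 -0.024  0.015]
red side [372, 230, 5, 3, 7] [374.6 230.4] [ 0.449 -0.026  0.015]
```

View pics/z.png

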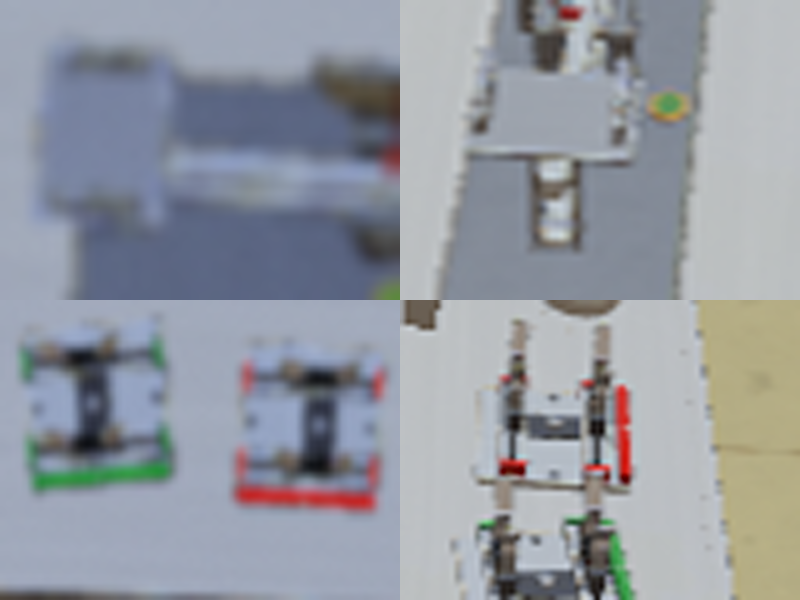

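```bash
cat >> h.py <<'E'
def tri(t,s):
    A=[];B=[]
    for n,(u,v) in(('top',t),('side',s)):
        o=np.array(optics.camera_model(n)['pose'])[:3,3];d=ray(n,u,v,0)-o;d/=np.linalg.norm(d);P=np.eye(3)-np.outer(d,d);A.append(P);B.append(P@o)
    p=np.linalg.solve(sum(A),sum(B));return p.round(4),[round(float(np.linalg.norm(a@p-b))*1e3,1) for a,b in zip(A,B)]
E
python3 - <<'E'
from h import *
T=lambda U,V:(256+U/10-.45,172+V/10-.45)
S=lambda U,V:(280+U/6.667-.43,225+V/6.667-.43)
for nm,a,b in(('++',(48,45),(70,152)),('-+',(35,214),(232,160)),('+-',(172,48),(95,70)),('--',(165,225),(232,72))): print(nm,tri(T(*a),S(*b)))
print('red marks',tri((319.1,239.2),(365.4,221.7)))
print('gbar',tri((285.9,247.6),(379,253.5)),'rbar',tri((318.5,251.1),(379.2,223.4)))
D=lambda U,V:(270+U/6.25-.42,220+(V-300)/6.25-.42)
for z in(.01,.016):
  for nm,pts in(('g',[(27,362),(157,350),(33,452),(165,440)]),('r',[(247,378),(378,380),(240,463),(373,470)])):
    w=np.array([ray('top',*D(*p),z)[:2] for p in pts]);print(z,nm,w.round(3).tolist(),w.mean(0).round(4),'yaw',np.degrees(np.arctan2(*(w[0]+w[1]-w[2]-w[3])[::-1])).round(1))
# bar yaw
for n,c,l in(('g',0,((35,482),(172,470))),('r',0,((237,493),(375,502)))):
    a,b=[ray('top',*D(*p),.015)[:2] for p in l];print(n,'bar yaw',np.degrees(np.arctan2(-(a-b)[0],(a-b)[1])).round(1),np.linalg.norm(a-b),(a+b)/2)
E2=lambda U,V:((U+.5)/5-.5+185,(V+.5)/5-.5+165)
a,b=[ray('top',*E2(*p),.012)[:2] for p in((390,195),(715,213))];print('bal yaw',np.degrees(np.arctan2(-(a-b)[0],(a-b)[1])),np.linalg.norm(a-b),a,b)
c,d=[ray('top',*E2(*p),.015)[:2] for p in((117,460),(120.5,323))];print('cart',c,d,np.degrees(np.arctan2(*(d-c)[::-1])),np.linalg.norm(c-d))
S2=lambda U,V:((U+.5)/3.15-.5+270,(V+.5)/3.15-.5+185)
c,d=[ray('side',*S2(*p),.015)[:2] for p in((424,500),(289,501))];print('cart',c,d,np.degrees(np.arctan2(*(d-c)[::-1])),np.linalg.norm(c-d))
for m in [((67,296),(183,290),(186,457),(65,465))]:
  w=[ray('top',*E2(*p),.005)[:2].round(3) for p in m];print('mat',w)
E
```

```text
++ (array([0.6854, 0.1532, 0.11  ]), [2.9, 2.9])
-+ (array([0.6227, 0.153 , 0.1105]), [3.0, 3.0])
+- (array([0.6834, 0.1083, 0.1113]), [5.1, 5.1])
-- (array([0.6237, 0.1061, 0.1104]), [0.1, 0.1])
red marks (array([ 0.4781, -0.0657,  0.0134]), [1.9, 1.9])
gbar (array([0.4417, 0.0575, 0.0034]), [3.1, 3.1]) rbar (array([ 0.4343, -0.0653,  0.0096]), [1.9, 1.9])
0.01 g [[0.51, 0.105], [0.52, 0.028], [0.456, 0.098], [0.466, 0.02]] [0.4882 0.0628] yaw 8.1
0.01 r [[0.506, -0.027], [0.508, -0.106], [0.455, -0.026], [0.454, -0.105]] [ 0.4804 -0.066 ] yaw -1.4
0.016 g [[0.509, 0.105], [0.52, 0.027], [0.456, 0.097], [0.466, 0.019]] [0.4875 0.0621] yaw 8.1
0.016 r [[0.505, -0.028], [0.507, -0.106], [0.454, -0.026], [0.453, -0.105]] [ 0.4797 -0.0661] yaw -1.4
g bar yaw 7.3 0.08147968655985556 [0.44320247 0.05459643]
r bar yaw -1.4 0.08189791240791265 [ 0.43539527 -0.06600101]
bal yaw -0.9405866053870283 0.2480438402444205 [0.60704675 0.15511737] [ 0.60297496 -0.09289305]
cart [0.39897968 0.3411124 ] [0.50058683 0.34928363] 4.5978230089380405 0.10193518305893497
cart [0.3966817  0.34388099] [0.49505295 0.35192055] 4.672213469902373 0.09869921976004009
mat [array([0.521, 0.395]), array([0.529, 0.308]), array([0.404, 0.293]), array([0.394, 0.383])]
```

The steel cartridge lies alone on the black mat (tc crop 117,390), neck away from the robot. Pan axis is about (0.655, 0.130, 0.136), green dock about (0.488, 0.062), yaw 7.5°, red dock about (0.480, −0.066), yaw −1.4°. Next comes a helper for the numbers, then the first move.

```bash
cat >> h.py <<'E'
def go(x,y,z,yaw):
    """numbers to reach TCP x,y,z (m), tool down with tool y at yaw+90 deg, from measured pose"""
    s=bot.observe();Rc=R.from_rotvec(s['orientation']).as_matrix();d=Rc.T@(np.array([x,y,z])-s['eef_pos'])
    best=None
    for f in(0,180):
        a=np.radians(yaw+90+f);yt=np.array([np.cos(a),np.sin(a),0]);zt=np.array([0,0,-1.]);Rt=np.c_[np.cross(yt,zt),yt,zt]
        w=R.from_matrix(Rc.T@Rt).as_rotvec()
        if best is None or np.linalg.norm(w)<np.linalg.norm(best):best=w
    print(np.r_[d/.25,best/np.pi].round(4).tolist())
def st():
    s=bot.observe();print(round(s['t'],2),s['eef_pos'].round(4),'F',s['ft_force'].round(2),'gap',round(s['finger_gap'],4),'g',round(s['grasp_force'],2),'q',s['q'].round(2))
E
python3 -c "
from h import *
go(.442,.346,.09,4.6);go(.298,.476,.15,4.6)"
```

```text
[-1.3736, -0.7197, 0.5276, -0.0006, -0.0002, -0.1047]
[-0.6872, -0.358, 0.2872, -0.0006, -0.0002, -0.1047]
```

Call:
play_rows(
  rows=[
    [-0.34,-0.18,0,0,0,-0.05],
    [-0.687,-0.358,0.1,-0.0006,0,-0.105],
    [-0.687,-0.358,0.1,-0.0006,0,-0.105],
    [-0.687,-0.358,0.1,-0.0006,0,-0.105],
    [-0.687,-0.358,0.1,-0.0006,0,-0.105],
    [-0.687,-0.358,0.1,-0.0006,0,-0.105],
  ],
  claw=0.6,
)

```text
t: 0.7
eef_pos: [0.299, 0.4758, 0.1971]
orientation: [0.122, -3.138, -0.002]
ft_force: [0.3, 0.7, -0.2]
finger_gap: 0.0535
grasp_force: 0.0
```

```bash
python3 -c "
from h import *
st();go(.442,.346,.09,4.6)"
```

```text
0.7 [0.299  0.4758 0.1971] F [ 0.3   0.74 -0.17] gap 0.0535 g 0.0 q [ 0.81  0.47  1.62  0.    1.05 -0.84]
[-0.5305, -0.5624, 0.4269, 0.0004, -0.0004, -0.0008]
```

Call:
play_rows(
  rows=[
    [-0.27,-0.28,0.2,0,0,0],
    [-0.53,-0.562,0.427,0,0,0],
    [-0.53,-0.562,0.427,0,0,0],
    [-0.53,-0.562,0.427,0,0,0],
    [-0.53,-0.562,0.427,0,0,0],
    [-0.53,-0.562,0.427,0,0,0],
    [-0.53,-0.562,0.427,0,0,0],
  ],
)

```text
t: 1.4
eef_pos: [0.4409, 0.3488, 0.0906]
orientation: [0.128, -3.138, -0.004]
ft_force: [-0.6, -0.9, 0.9]
finger_gap: 0.0525
grasp_force: 0.0
```

```bash
python3 - <<'E'
from h import *
st();go(.442,.346,.010,4.6)
a=grab('top','a');b=grab('side','b')
z=lambda im,x0,y0,w,h: cv2.resize(im[y0:y0+h,x0:x0+w,::-1],(400,400),interpolation=cv2.INTER_CUBIC)
cv2.imwrite('pics/ab.png',np.hstack([z(a,180,210,60,60),z(b,330,300,90,90)]))
E
```

```text
1.4 [0.4409 0.3488 0.0906] F [-0.59 -0.93  0.94] gap 0.0525 g 0.0 q [ 0.47  0.63  1.7   0.    0.81 -1.19]
[-0.0037, -0.0123, 0.3223, 0.0007, -0.0001, 0.0005]
```

View pics/ab.png

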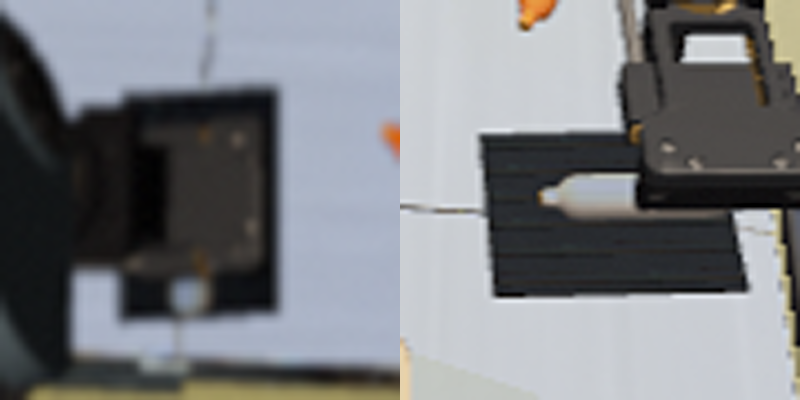

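The gripper stands above the mat with the cartridge's neck poking out ahead (side panel 545,197) and its tail behind (top panel 185,293). It's aligned, so I'll go down and grip.

Call:
play_rows(
  rows=[
    [0,-0.01,0.15,0,0,0],
    [0,-0.011,0.28,0,0,0],
    [0,-0.011,0.32,0,0,0],
    [0,-0.011,0.32,0,0,0],
    [0,-0.011,0.32,0,0,0],
  ],
)

```text
t: 2.0
eef_pos: [0.4423, 0.3461, 0.0117]
orientation: [-0.129, 3.137, 0.004]
ft_force: [0.0, -0.3, 0.5]
finger_gap: 0.0522
grasp_force: 0.0
```

Call:
play_rows(
  rows=[
    [0,0,0,0,0,0],
    [0,0,0,0,0,0],
    [0,0,0,0,0,0],
    [0,0,0,0,0,0],
    [0,0,0,0,0,0],
    [0,0,0,0,0,0],
    [0,0,0,0,0,0],
    [0,0,0,0,0,0],
  ],
  claw=0,
)

```text
t: 2.8
eef_pos: [0.4422, 0.3452, 0.0109]
orientation: [-0.127, 3.138, 0.003]
ft_force: [-0.8, 0.8, 4.4]
finger_gap: 0.0211
grasp_force: 30.0
```

```bash
python3 - <<'E'
from h import *
st();print('siphon base',ray('side',256,288,0),ray('side',269,280,0),ray('side',240,245,.15),'top of it top-view',ray('top',243,127,.29),ray('top',262,166,0.0))
go(.442,.346,.19,4.6)
go(.655,.130,.19,-1)
E
```

```text
2.8 [0.4422 0.3452 0.0109] F [-0.75  0.78  4.41] gap 0.0211 g 29.97 q [ 0.46  0.76  1.74  0.    0.64 -1.19]
siphon base [0.77186159 0.20450271 0.        ] [ 7.42142697e-01  1.75557494e-01 -1.11022302e-16] [0.798346   0.19316658 0.15      ] top of it top-view [0.79936814 0.1862796  0.29      ] [0.75968739 0.17107624 0.        ]
[-0.0001, 0.0049, -0.7164, 0.0007, 0.0003, 0.0003]
[-0.7793, -0.9253, -0.7177, 0.0007, 0.0002, 0.0314]
```

Call:
play_rows(
  rows=[
    [0,0,-0.05,0,0,0],
    [0,0,-0.15,0,0,0],
    [0,0,-0.3,0,0,0],
    [0,0,-0.48,0,0,0],
    [0,0,-0.64,0,0,0],
    [0,0,-0.72,0,0,0],
    [0,0,-0.72,0,0,0],
    [0,0,-0.72,0,0,0],
  ],
)

```text
t: 3.6
eef_pos: [0.4414, 0.3443, 0.1906]
orientation: [0.127, -3.139, -0.002]
ft_force: [0.7, 0.3, -0.4]
finger_gap: 0.0214
grasp_force: 30.0
```

```bash
python3 - <<'E'
from h import *
st();go(.655,.130,.19,-1)
a=grab('top','c');b=grab('side','d')
z=lambda im,x0,y0,w,h: cv2.resize(im[y0:y0+h,x0:x0+w,::-1],(400,400),interpolation=cv2.INTER_CUBIC)
cv2.imwrite('pics/cd.png',np.hstack([z(a,180,120,140,140),z(b,220,200,200,200)]))
E
```

```text
3.6 [0.4414 0.3443 0.1906] F [ 0.66  0.28 -0.36] gap 0.0214 g 29.96 q [ 0.46  0.48  1.63  0.    1.03 -1.19]
[-0.7821, -0.9236, 0.0007, 0.0005, -0.0, 0.0314]
```

View pics/cd.png

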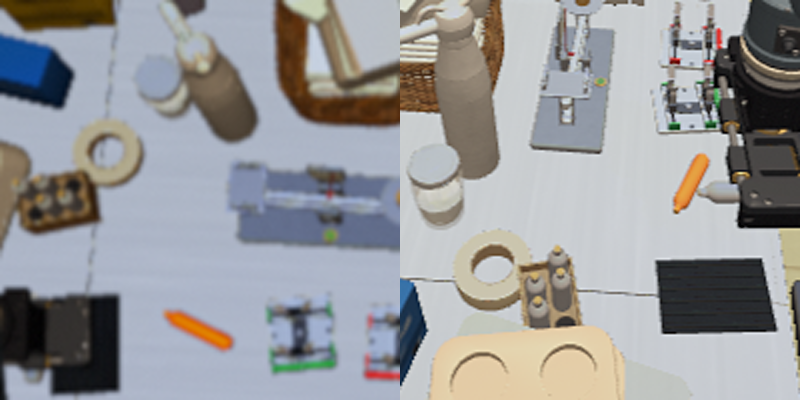

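Call:
play_rows(
  rows=[
    [-0.08,-0.09,0,0,0,0.003],
    [-0.2,-0.24,0,0,0,0.01],
    [-0.35,-0.41,0,0,0,0.015],
    [-0.5,-0.58,0,0,0,0.02],
    [-0.63,-0.74,0,0,0,0.025],
    [-0.73,-0.86,0,0,0,0.03],
    [-0.782,-0.924,0,0,0,0.031],
    [-0.782,-0.924,0,0,0,0.031],
    [-0.782,-0.924,0,0,0,0.031],
    [-0.782,-0.924,0,0,0,0.031],
    [-0.782,-0.924,0,0,0,0.031],
  ],
)

```text
t: 4.8
eef_pos: [0.654, 0.1317, 0.1896]
orientation: [-0.023, -3.14, -0.003]
ft_force: [0.2, -0.1, -0.1]
finger_gap: 0.021
grasp_force: 30.0
```

```bash
python3 - <<'E'
from h import *
print('tip',ray('side',370,296.5,.195))
st();go(.655,.130,.16,-1)
print('predicted axis end px at z .164', [proj('side',(.655+d,.13,.164)).round(1) for d in(-44,0,56)] if 0 else '')
a=grab('top','e');b=grab('side','f')
z=lambda im,x0,y0,w,h: cv2.resize(im[y0:y0+h,x0:x0+w,::-1],(400,400),interpolation=cv2.INTER_CUBIC)
cv2.imwrite('pics/ef.png',np.hstack([z(a,240,150,80,80),z(b,270,170,100,100)]))
E
```

```text
tip [0.49154092 0.35403303 0.195     ]
4.8 [0.654  0.1317 0.1896] F [ 0.24 -0.14 -0.15] gap 0.021 g 29.96 q [ 0.03  0.62  1.35  0.    1.17 -1.53]
[-0.0041, -0.007, 0.1186, 0.0007, -0.0006, 0.001]
predicted axis end px at z .164
```

View pics/ef.png

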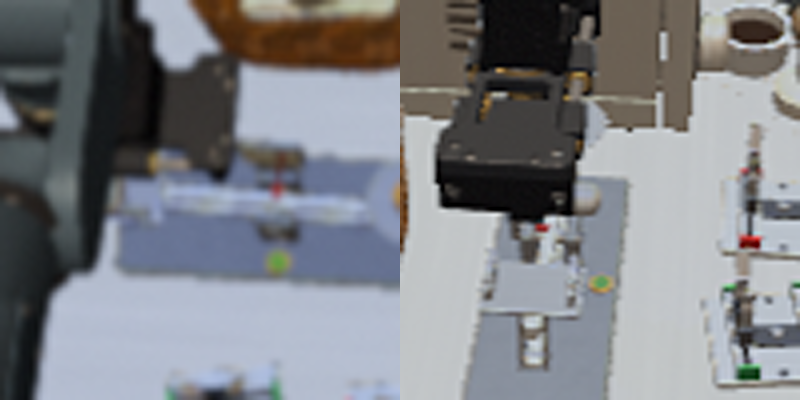

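```bash
python3 - <<'E'
from h import *
P=lambda U,V:(270+(U-400)/4-.4,170+V/4-.4)
print('tail',ray('side',*P(601,198),.194))
# plate corners again in side f: TL(497,258)? BL(482,308) BR(578,318)
for p in((482,308),(578,318),(537,287)): print(ray('side',*P(*p),.110))
for p in((537,287),): print(ray('side',*P(*p),.100),ray('side',*P(*p),.120))
im=cv2.imread('pics/d.png');hsv=cv2.cvtColor(im,cv2.COLOR_BGR2HSV)
for f in('top0','side0','e','f'):
    h=cv2.cvtColor(cv2.imread(f'pics/{f}.png'),cv2.COLOR_BGR2HSV).astype(int);m=((h[...,0]<8)|(h[...,0]>172))&(h[...,1]>120)
    x0,y0,x1,y1=(285,176,305,200) if f in('top0','e') else (295,185,325,235)
    ys,xs=np.nonzero(m[y0:y1,x0:x1]);print(f,len(xs),xs.mean()+x0,ys.mean()+y0,xs.min()+x0,xs.max()+x0,ys.min()+y0,ys.max()+y0)
E
```

```text
tail [0.60764646 0.13266247 0.194     ]
[0.68275856 0.15136566 0.11      ]
[0.6202968  0.15533741 0.11      ]
[0.64940877 0.12990576 0.11      ]
[0.65065898 0.12017586 0.1       ] [0.64815855 0.13963567 0.12      ]
top0 1 295.0 187.0 295 295 187 187
side0 5 304.8 226.6 304 306 226 227
e 1 295.0 187.0 295 295 187 187
f 5 304.8 226.6 304 306 226 227
```

Call:
play_rows(
  rows=[
    [-0.004,-0.007,0.06,0,0,0],
    [-0.004,-0.007,0.13,0,0,0],
    [-0.004,-0.007,0.19,0,0,0],
    [-0.004,-0.007,0.21,0,0,0],
    [-0.004,-0.007,0.215,0,0,0],
    [-0.004,-0.007,0.215,0,0,0],
  ],
)

```text
t: 5.5
eef_pos: [0.6566, 0.1287, 0.1365]
orientation: [0.026, 3.141, 0.003]
ft_force: [-0.8, 0.8, 0.3]
finger_gap: 0.0212
grasp_force: 30.0
```

```bash
cat >> h.py <<'E'
def pointer(f):
    b=grab('side',f);h=cv2.cvtColor(b[:,:,::-1].copy(),cv2.COLOR_BGR2HSV).astype(int);m=((h[...,0]<8)|(h[...,0]>172))&(h[...,1]>90)
    ys,xs=np.nonzero(m[185:235,295:325]);print('pointer',len(xs),(xs.mean()+295).round(1) if len(xs) else 0,ys.mean()+185 if len(ys) else 0)
    d=cv2.absdiff(b[:,:,::-1],cv2.imread('pics/side0.png')).sum(2)[255:275,285:330];print('diff rows near pan edge',int((d>60).sum()))
E
python3 -c "
from h import *
st();pointer('g1')"
```

```text
5.5 [0.6566 0.1287 0.1365] F [-0.79  0.81  0.31] gap 0.0212 g 29.96 q [ 0.03  0.68  1.39  0.    1.07 -1.53]
pointer 0 0 0
diff rows near pan edge 1
```

Call:
play_rows(
  rows=[
    [0,0.004,0.01,0,0,0],
    [0,0.004,0.02,0,0,0],
    [0,0.004,0.02,0,0,0],
  ],
)

```text
t: 5.85
eef_pos: [0.6566, 0.1296, 0.1315]
orientation: [0.026, 3.141, 0.003]
ft_force: [1.0, 0.1, -0.4]
finger_gap: 0.0214
grasp_force: 30.0
```

```bash
cat >> h.py <<'E'
def edge(f=None):
    b=cv2.imread(f'pics/{f}.png') if f else cv2.imread('pics/side0.png')
    g=b.astype(float).sum(2)[238:262,292:300].mean(1); i=np.abs(np.diff(g)); print(f,'edge profile',g.round(0).astype(int).tolist())
E
python3 -c "
from h import *
st();pointer('g2');edge();edge('f');edge('g1');edge('g2')"
```

```text
5.85 [0.6566 0.1296 0.1315] F [ 1.03  0.06 -0.39] gap 0.0214 g 29.96 q [ 0.03  0.69  1.39  0.    1.06 -1.53]
pointer 0 0 0
diff rows near pan edge 29
None edge profile [458, 464, 458, 477, 460, 450, 454, 488, 497, 524, 314, 403, 409, 411, 409, 408, 409, 411, 414, 414, 414, 414, 418, 418]
f edge profile [474, 480, 473, 492, 475, 466, 470, 504, 513, 540, 327, 417, 424, 425, 425, 423, 423, 426, 429, 429, 429, 429, 433, 433]
g1 edge profile [22, 226, 492, 501, 480, 469, 472, 507, 515, 548, 338, 420, 426, 428, 427, 426, 426, 429, 432, 432, 432, 432, 436, 436]
g2 edge profile [44, 37, 12, 363, 508, 501, 473, 472, 489, 515, 534, 341, 422, 429, 427, 426, 427, 430, 433, 432, 433, 433, 436, 436]
```

Call:
play_rows(
  rows=[
    [0,0,0,0,0,0],
    [0,0,0,0,0,0],
    [0,0,0,0,0,0],
    [0,0,0,0,0,0],
    [0,0,0,0,0,0],
    [0,0,0,0,0,0],
    [0,0,0,0,0,0],
    [0,0,0,0,0,0],
    [0,0,0,0,0,0],
    [0,0,0,0,0,0],
    [0,0,0,0,0,0],
    [0,0,0,0,0,0],
    [0,0,0,0,0,0],
    [0,0,0,0,0,0],
    [0,0,0,0,0,0],
    [0,0,0,0,0,0],
  ],
  claw=0.5,
)

```text
t: 7.5
eef_pos: [0.6565, 0.1296, 0.1315]
orientation: [0.026, 3.141, 0.003]
ft_force: [0.1, -0.7, 0.2]
finger_gap: 0.0431
grasp_force: 0.0
```

```bash
python3 -c "
from h import *
st();pointer('g3');edge('g3')
a=grab('top','g3t')
z=lambda im,x0,y0,w,h: cv2.resize(im[y0:y0+h,x0:x0+w,::-1],(400,400),interpolation=cv2.INTER_CUBIC)
b=cv2.imread('pics/g3.png')[:,:,::-1]
cv2.imwrite('pics/h.png',np.hstack([z(a,240,150,80,80),z(b,270,190,80,80)]))
"
```

```text
7.5 [0.6565 0.1296 0.1315] F [ 0.13 -0.74  0.25] gap 0.0431 g 0.0 q [ 0.03  0.69  1.39  0.    1.06 -1.53]
pointer 0 0 0
diff rows near pan edge 65
g3 edge profile [42, 42, 27, 225, 219, 182, 156, 480, 484, 491, 511, 462, 455, 488, 514, 529, 375, 426, 432, 433, 432, 433, 437, 437]
```

View pics/h.png

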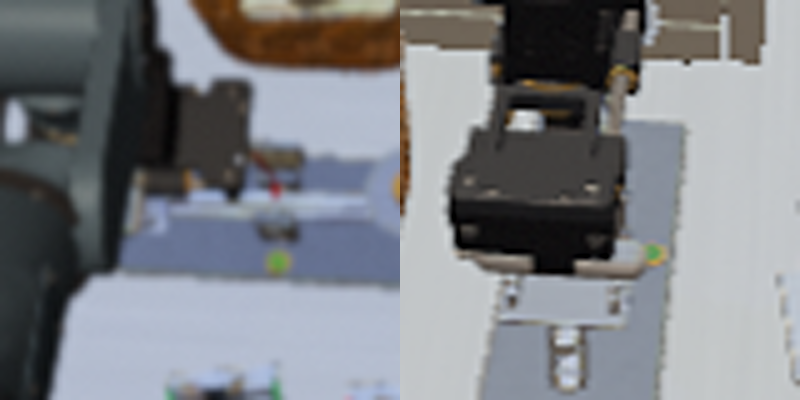

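```bash
python3 -c "
from h import *
import time
print([proj('side',(.665,.153,z)).round(1).tolist() for z in(.11,.104,.098,.092,.086)])
pointer('g4');edge('g4')
P=lambda U,V:(270+(U-400)/5-.4,190+V/5-.4)
print('tail/neck', ray('side',*P(643,257),.115),ray('side',*P(452,258),.115))
g=lambda f:ray('side',0,0,0)
"
```

```text
[[296.9, 247.5], [296.9, 249.1], [297.0, 250.7], [297.1, 252.3], [297.2, 253.8]]
pointer 0 0 0
diff rows near pan edge 65
g4 edge profile [43, 37, 28, 227, 220, 182, 157, 480, 484, 491, 511, 461, 455, 487, 514, 529, 376, 426, 432, 432, 432, 433, 437, 437]
tail/neck [0.61165783 0.13062281 0.115     ] [0.71065263 0.13902123 0.115     ]
```

The pan edge dropped about 6 px (24 mm, the full travel) and is steady, so the cartridge outweighs the brass and goes in the green dock. I'll regrip it.

Call:
play_rows(
  rows=[
    [0,0,0.03,0,0,0],
    [0,0,0.06,0,0,0],
    [0,0,0.085,0,0,0],
    [0,0,0.096,0,0,0],
    [0,0,0.096,0,0,0],
    [0,0,0.096,0,0,0],
  ],
)

```text
t: 8.25
eef_pos: [0.6566, 0.1296, 0.1073]
orientation: [0.026, 3.141, 0.003]
ft_force: [0.1, -0.6, -0.2]
finger_gap: 0.0434
grasp_force: 0.0
```

Call:
play_rows(
  rows=[
    [0,0,0,0,0,0],
    [0,0,0,0,0,0],
    [0,0,0,0,0,0],
    [0,0,0,0,0,0],
    [0,0,0,0,0,0],
    [0,0,0,0,0,0],
    [0,0,0,0,0,0],
    [0,0,0,0,0,0],
  ],
  claw=0,
)

```text
t: 9.05
eef_pos: [0.6568, 0.13, 0.1078]
orientation: [0.026, 3.141, 0.004]
ft_force: [-0.5, 1.8, 3.6]
finger_gap: 0.0209
grasp_force: 30.0
```

```bash
python3 -c "
from h import *
st();go(.655,.130,.2,-1)"
```

```text
9.05 [0.6568 0.13   0.1078] F [-0.52  1.82  3.56] gap 0.0209 g 30.0 q [ 0.03  0.72  1.41  0.    1.01 -1.53]
[0.0068, 0.0006, -0.3687, 0.0008, 0.0003, 0.0004]
```

Call:
play_rows(
  rows=[
    [0,0,-0.04,0,0,0],
    [0,0,-0.1,0,0,0],
    [0,0,-0.2,0,0,0],
    [0,0,-0.3,0,0,0],
    [0,0,-0.36,0,0,0],
    [0,0,-0.37,0,0,0],
    [0,0,-0.37,0,0,0],
  ],
)

```text
t: 9.75
eef_pos: [0.6564, 0.1293, 0.2004]
orientation: [0.026, 3.141, 0.003]
ft_force: [0.6, -0.2, -1.1]
finger_gap: 0.021
grasp_force: 30.0
```

```bash
python3 - <<'E'
from h import *
st();go(.488,.0625,.15,7.5)
t=np.mean([cv2.imread(f'pics/{f}.png').astype(float) for f in('top0','a','c')],0).astype(np.uint8);s=np.mean([cv2.imread(f'pics/{f}.png').astype(float) for f in('side0','b')],0).astype(np.uint8)
z=lambda im,x0,y0,w,h: cv2.resize(im[y0:y0+h,x0:x0+w],(400,400),interpolation=cv2.INTER_CUBIC)
cv2.imwrite('pics/gd.png',np.hstack([z(t,270,220,32,32),z(s,342,225,50,50)]))
E
```

```text
9.75 [0.6564 0.1293 0.2004] F [ 0.6  -0.18 -1.13] gap 0.021 g 30.0 q [ 0.03  0.61  1.34  0.    1.19 -1.53]
[0.6694, -0.2784, 0.2006, 0.0005, 0.0003, -0.0469]
```

View pics/gd.png

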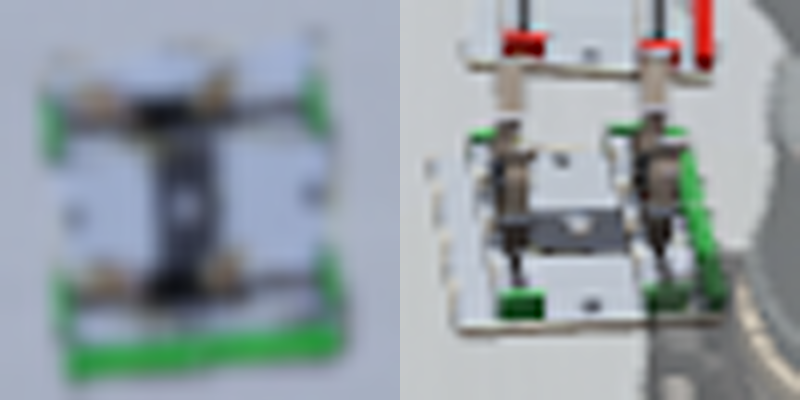

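```bash
python3 - <<'E'
from h import *
T=lambda U,V:(270+U/12.5-.46,220+V/12.5-.46)
S=lambda U,V:(342+(U-400)/8-.44,225+V/8-.44)
ex=np.array([np.cos(np.radians(7.5)),np.sin(np.radians(7.5))]);ey=np.array([-ex[1],ex[0]])
def p(n,w): print(n,w[:2].round(4),'along',(w[:2]@ex).round(4),'across',(w[:2]@ey).round(4))
p('corners',ray('top',*T(195.5,204.5),.008));p('marks',ray('top',*T(190,199),.012));p('hole',ray('top',*T(183,203),.013))
for z in(.065,.075):p(f'jaws{z}',ray('top',*T(160,183),z))
p('saddle',ray('top',*T(168.5,197),.040))
p('side jawtops',ray('side',*S(585,104.5),.078))
p('side hole',ray('side',*S(580,226),.013))
p('side marks',ray('side',*S(578,218),.012))
E
```

```text
corners [0.4878 0.0618] along 0.4917 across -0.0024
marks [0.4889 0.0631] along 0.493 across -0.0013
hole [0.4875 0.065 ] along 0.4918 across 0.0008
jaws0.065 [0.4871 0.0658] along 0.4915 across 0.0016
jaws0.075 [0.4859 0.0645] along 0.4902 across 0.0006
saddle [0.486  0.0661] along 0.4905 across 0.0021
side jawtops [0.4867 0.0714] along 0.4918 across 0.0073
side hole [0.4832 0.0679] along 0.4879 across 0.0042
side marks [0.4837 0.0631] along 0.4878 across -0.0006
```

Call:
play_rows(
  rows=[
    [0.06,-0.03,0,0,0,-0.01],
    [0.17,-0.07,0,0,0,-0.02],
    [0.32,-0.13,0.03,0,0,-0.03],
    [0.48,-0.19,0.1,0,0,-0.04],
    [0.6,-0.24,0.2,0,0,-0.047],
    [0.66,-0.26,0.28,0,0,-0.047],
    [0.677,-0.26,0.32,0,0,-0.047],
    [0.677,-0.26,0.32,0,0,-0.047],
    [0.677,-0.26,0.32,0,0,-0.047],
    [0.677,-0.26,0.32,0,0,-0.047],
  ],
)

```text
t: 10.75
eef_pos: [0.4873, 0.0674, 0.1201]
orientation: [-0.206, 3.133, 0.002]
ft_force: [0.2, 0.4, 0.4]
finger_gap: 0.0209
grasp_force: 30.0
```

```bash
python3 -c "
from h import *
st();go(.486,.067,.075,7.5)"
```

```text
10.75 [0.4873 0.0674 0.1201] F [0.18 0.44 0.38] gap 0.0209 g 30.0 q [-0.09  0.51  1.86  0.    0.77 -1.8 ]
[0.0058, -0.0011, 0.1803, 0.0005, 0.0006, 0.0002]
```

Call:
play_rows(
  rows=[
    [0.004,0,0.04,0,0,0],
    [0.004,0,0.08,0,0,0],
    [0.004,0,0.12,0,0,0],
    [0.004,0,0.14,0,0,0],
    [0.004,0,0.14,0,0,0],
    [0.004,0,0.14,0,0,0],
    [0.004,0,0.14,0,0,0],
  ],
)

```text
t: 11.45
eef_pos: [0.4855, 0.0673, 0.085]
orientation: [-0.206, 3.134, 0.003]
ft_force: [0.4, -0.8, -1.1]
finger_gap: 0.0212
grasp_force: 30.0
```

Call:
play_rows(
  rows=[
    [0,0,0.01,0,0,0],
    [0,0,0.02,0,0,0],
    [0,0,0.03,0,0,0],
    [0,0,0.04,0,0,0],
    [0,0,0.04,0,0,0],
    [0,0,0.04,0,0,0],
  ],
)

```text
t: 12.05
eef_pos: [0.4852, 0.0673, 0.0747]
orientation: [-0.206, 3.135, 0.003]
ft_force: [-0.3, -0.4, -0.9]
finger_gap: 0.0213
grasp_force: 30.0
```

Call:
play_rows(
  rows=[
    [0,0,0.004,0,0,0],
    [0,0,0.008,0,0,0],
    [0,0,0.012,0,0,0],
    [0,0,0.012,0,0,0],
    [0,0,0.012,0,0,0],
  ],
)

```text
t: 12.55
eef_pos: [0.4852, 0.0674, 0.0718]
orientation: [-0.206, 3.135, 0.003]
ft_force: [-0.4, 1.2, -0.8]
finger_gap: 0.021
grasp_force: 30.0
```

Call:
play_rows(
  rows=[
    [0,0,0.003,0,0,0],
    [0,0,0.006,0,0,0],
    [0,0,0.006,0,0,0],
    [0,0,0.006,0,0,0],
  ],
)

```text
t: 12.95
eef_pos: [0.4852, 0.0674, 0.0703]
orientation: [-0.206, 3.135, 0.003]
ft_force: [-0.3, 0.1, -0.1]
finger_gap: 0.0214
grasp_force: 30.0
```

Call:
play_rows(
  rows=[
    [0,0,0.003,0,0,0],
    [0,0,0.006,0,0,0],
    [0,0,0.006,0,0,0],
    [0,0,0.006,0,0,0],
  ],
)

```text
t: 13.35
eef_pos: [0.4852, 0.0674, 0.0688]
orientation: [-0.206, 3.135, 0.003]
ft_force: [-0.1, -1.2, -0.6]
finger_gap: 0.0213
grasp_force: 30.0
```

Call:
play_rows(
  rows=[
    [0,0,0.003,0,0,0],
    [0,0,0.006,0,0,0],
    [0,0,0.006,0,0,0],
    [0,0,0.006,0,0,0],
  ],
)

```text
t: 13.75
eef_pos: [0.4852, 0.0674, 0.0673]
orientation: [-0.206, 3.135, 0.003]
ft_force: [-0.2, 0.4, 0.1]
finger_gap: 0.0212
grasp_force: 30.0
```

Call:
play_rows(
  rows=[
    [0,0,0.003,0,0,0],
    [0,0,0.006,0,0,0],
    [0,0,0.006,0,0,0],
    [0,0,0.006,0,0,0],
  ],
)

```text
t: 14.15
eef_pos: [0.4853, 0.0674, 0.0658]
orientation: [-0.206, 3.135, 0.003]
ft_force: [-0.2, -0.2, -0.5]
finger_gap: 0.0209
grasp_force: 30.0
```

Call:
play_rows(
  rows=[
    [0,0,0.003,0,0,0],
    [0,0,0.006,0,0,0],
    [0,0,0.006,0,0,0],
    [0,0,0.006,0,0,0],
  ],
)

```text
t: 14.55
eef_pos: [0.4852, 0.0674, 0.0643]
orientation: [-0.206, 3.135, 0.003]
ft_force: [-0.4, -0.5, -0.2]
finger_gap: 0.0211
grasp_force: 30.0
```

Call:
play_rows(
  rows=[
    [0,0,0.003,0,0,0],
    [0,0,0.005,0,0,0],
    [0,0,0.005,0,0,0],
    [0,0,0.005,0,0,0],
  ],
)

```text
t: 14.95
eef_pos: [0.4852, 0.0674, 0.0631]
orientation: [-0.206, 3.135, 0.003]
ft_force: [0.4, -1.0, -1.1]
finger_gap: 0.0209
grasp_force: 30.0
```

Call:
play_rows(
  rows=[
    [0,0,0.003,0,0,0],
    [0,0,0.005,0,0,0],
    [0,0,0.005,0,0,0],
    [0,0,0.005,0,0,0],
  ],
)

```text
t: 15.35
eef_pos: [0.4852, 0.0674, 0.0618]
orientation: [-0.206, 3.135, 0.003]
ft_force: [0.5, -0.7, 0.2]
finger_gap: 0.0209
grasp_force: 30.0
```

Call:
play_rows(
  rows=[
    [0,0,0,0,0,0],
  ],
)

```text
t: 15.45
eef_pos: [0.4853, 0.0674, 0.0618]
orientation: [-0.206, 3.135, 0.003]
ft_force: [-0.1, 0.2, -1.4]
finger_gap: 0.0212
grasp_force: 30.0
```

Call:
play_rows(
  rows=[
    [0,0,0.002,0,0,0],
    [0,0,0.004,0,0,0],
    [0,0,0.004,0,0,0],
  ],
)

```text
t: 15.75
eef_pos: [0.4852, 0.0674, 0.0607]
orientation: [-0.206, 3.135, 0.003]
ft_force: [-0.4, 0.2, -0.8]
finger_gap: 0.0213
grasp_force: 30.0
```

Call:
play_rows(
  rows=[
    [0,0,0,0,0,0],
  ],
)

```text
t: 15.85
eef_pos: [0.4852, 0.0674, 0.0608]
orientation: [-0.206, 3.135, 0.003]
ft_force: [-0.7, 0.0, 0.8]
finger_gap: 0.0209
grasp_force: 30.0
```

Call:
play_rows(
  rows=[
    [0,0,0.002,0,0,0],
    [0,0,0.004,0,0,0],
    [0,0,0.004,0,0,0],
  ],
)

```text
t: 16.15
eef_pos: [0.4853, 0.0673, 0.0599]
orientation: [-0.206, 3.134, 0.003]
ft_force: [0.7, -0.2, 0.6]
finger_gap: 0.0212
grasp_force: 30.0
```

Call:
play_rows(
  rows=[
    [0,0,0,0,0,0],
  ],
)

```text
t: 16.25
eef_pos: [0.4853, 0.0673, 0.0599]
orientation: [-0.206, 3.134, 0.003]
ft_force: [-0.3, -1.5, -0.3]
finger_gap: 0.0212
grasp_force: 30.0
```

Call:
play_rows(
  rows=[
    [0,0,0.002,0,0,0],
    [0,0,0.004,0,0,0],
    [0,0,0.004,0,0,0],
  ],
)

```text
t: 16.55
eef_pos: [0.4855, 0.0672, 0.059]
orientation: [-0.206, 3.134, 0.002]
ft_force: [-0.2, -0.9, 3.9]
finger_gap: 0.0212
grasp_force: 30.0
```

Call:
play_rows(
  rows=[
    [0,0,0,0,0,0],
  ],
)

```text
t: 16.65
eef_pos: [0.4855, 0.0672, 0.059]
orientation: [-0.206, 3.134, 0.003]
ft_force: [-0.1, -1.6, 4.3]
finger_gap: 0.0209
grasp_force: 30.0
```

Call:
play_rows(
  rows=[
    [0,-0.003,0,0,0,0],
    [0,-0.003,0,0,0,0],
    [0,-0.003,0,0,0,0],
  ],
)

```text
t: 16.95
eef_pos: [0.4856, 0.0666, 0.0588]
orientation: [-0.206, 3.134, 0.003]
ft_force: [1.0, -0.9, 3.1]
finger_gap: 0.0207
grasp_force: 30.0
```

Call:
play_rows(
  rows=[
    [0,0,0,0,0,0],
  ],
)

```text
t: 17.05
eef_pos: [0.4856, 0.0666, 0.0588]
orientation: [-0.206, 3.134, 0.003]
ft_force: [1.0, -1.5, 3.4]
finger_gap: 0.0211
grasp_force: 30.0
```

Call:
play_rows(
  rows=[
    [0,0,0.002,0,0,0],
    [0,0,0.004,0,0,0],
    [0,0,0.004,0,0,0],
  ],
)

```text
t: 17.35
eef_pos: [0.4855, 0.0666, 0.0577]
orientation: [-0.206, 3.134, 0.003]
ft_force: [1.2, -1.8, 1.5]
finger_gap: 0.0211
grasp_force: 30.0
```

Call:
play_rows(
  rows=[
    [0,0,0,0,0,0],
  ],
)

```text
t: 17.45
eef_pos: [0.4855, 0.0666, 0.0577]
orientation: [-0.206, 3.134, 0.003]
ft_force: [0.8, -2.2, 2.9]
finger_gap: 0.0211
grasp_force: 30.0
```

Call:
play_rows(
  rows=[
    [0,-0.004,0,0,0,0],
    [0,-0.004,0,0,0,0],
    [0,-0.004,0,0,0,0],
  ],
)

```text
t: 17.75
eef_pos: [0.4856, 0.0656, 0.0577]
orientation: [-0.206, 3.134, 0.003]
ft_force: [0.6, -1.8, 0.6]
finger_gap: 0.0208
grasp_force: 30.0
```

Call:
play_rows(
  rows=[
    [0,0,0,0,0,0],
  ],
)

```text
t: 17.85
eef_pos: [0.4855, 0.0657, 0.0577]
orientation: [-0.206, 3.134, 0.003]
ft_force: [0.8, -0.2, 0.7]
finger_gap: 0.0211
grasp_force: 30.0
```

Call:
play_rows(
  rows=[
    [0,0,0.002,0,0,0],
    [0,0,0.004,0,0,0],
    [0,0,0.004,0,0,0],
  ],
)

```text
t: 18.15
eef_pos: [0.4853, 0.0656, 0.0567]
orientation: [0.206, -3.135, -0.003]
ft_force: [0.1, -1.8, 1.1]
finger_gap: 0.0214
grasp_force: 30.0
```

Call:
play_rows(
  rows=[
    [0,0,0,0,0,0],
  ],
)

```text
t: 18.25
eef_pos: [0.4854, 0.0656, 0.0568]
orientation: [-0.206, 3.135, 0.003]
ft_force: [-0.2, -1.2, 0.6]
finger_gap: 0.0213
grasp_force: 30.0
```

Call:
play_rows(
  rows=[
    [0,-0.004,0,0,0,0],
    [0,-0.004,0,0,0,0],
    [0,-0.004,0,0,0,0],
  ],
)

```text
t: 18.55
eef_pos: [0.4853, 0.0649, 0.0567]
orientation: [0.206, -3.135, -0.003]
ft_force: [0.6, -0.0, 0.6]
finger_gap: 0.0211
grasp_force: 30.0
```

Call:
play_rows(
  rows=[
    [0,0,0,0,0,0],
  ],
)

```text
t: 18.65
eef_pos: [0.4854, 0.0648, 0.0567]
orientation: [0.206, -3.135, -0.003]
ft_force: [-0.5, 0.7, 0.5]
finger_gap: 0.0213
grasp_force: 30.0
```

Call:
play_rows(
  rows=[
    [0,0,0.002,0,0,0],
    [0,0,0.004,0,0,0],
    [0,0,0.004,0,0,0],
  ],
)

```text
t: 18.95
eef_pos: [0.4854, 0.0647, 0.0559]
orientation: [-0.206, 3.135, 0.003]
ft_force: [-0.3, 1.5, 3.1]
finger_gap: 0.0213
grasp_force: 30.0
```

Call:
play_rows(
  rows=[
    [0,0,0,0,0,0],
  ],
)

```text
t: 19.05
eef_pos: [0.4854, 0.0647, 0.0559]
orientation: [0.206, -3.135, -0.003]
ft_force: [-0.4, 0.1, 3.3]
finger_gap: 0.0213
grasp_force: 30.0
```

Call:
play_rows(
  rows=[
    [0,0,0.002,0,0,0],
    [0,0,0.005,0,0,0],
    [0,0,0.005,0,0,0],
  ],
)

```text
t: 19.35
eef_pos: [0.4856, 0.0647, 0.0545]
orientation: [-0.206, 3.135, 0.003]
ft_force: [0.1, 0.6, 2.7]
finger_gap: 0.021
grasp_force: 30.0
```

Call:
play_rows(
  rows=[
    [0,0,0,0,0,0],
  ],
)

```text
t: 19.45
eef_pos: [0.4856, 0.0647, 0.0545]
orientation: [-0.206, 3.135, 0.003]
ft_force: [0.1, -0.0, 3.0]
finger_gap: 0.0212
grasp_force: 30.0
```

Call:
play_rows(
  rows=[
    [0,0,0.002,0,0,0],
    [0,0,0.004,0,0,0],
    [0,0,0.004,0,0,0],
  ],
)

```text
t: 19.75
eef_pos: [0.4856, 0.0647, 0.0535]
orientation: [-0.206, 3.135, 0.003]
ft_force: [-1.0, 0.6, 2.5]
finger_gap: 0.0215
grasp_force: 30.0
```

Call:
play_rows(
  rows=[
    [0,0,0,0,0,0],
  ],
)

```text
t: 19.85
eef_pos: [0.4856, 0.0647, 0.0535]
orientation: [-0.206, 3.135, 0.003]
ft_force: [-0.3, 0.9, 2.2]
finger_gap: 0.021
grasp_force: 30.0
```

Call:
play_rows(
  rows=[
    [0,0.001,0.002,0,0,0],
    [0,0.001,0.005,0,0,0],
    [0,0.001,0.005,0,0,0],
  ],
)

```text
t: 20.15
eef_pos: [0.4856, 0.0649, 0.0522]
orientation: [-0.206, 3.134, 0.003]
ft_force: [-0.4, 0.2, 1.7]
finger_gap: 0.0214
grasp_force: 30.0
```

Call:
play_rows(
  rows=[
    [0,0,0.002,0,0,0],
    [0,0,0.005,0,0,0],
    [0,0,0.005,0,0,0],
  ],
)

```text
t: 20.45
eef_pos: [0.4856, 0.0649, 0.0509]
orientation: [-0.206, 3.135, 0.003]
ft_force: [0.2, 0.2, 0.7]
finger_gap: 0.021
grasp_force: 30.0
```

Call:
play_rows(
  rows=[
    [0,0,0.002,0,0,0],
    [0,0,0.005,0,0,0],
    [0,0,0.005,0,0,0],
  ],
)

```text
t: 20.75
eef_pos: [0.4856, 0.0649, 0.0497]
orientation: [-0.206, 3.135, 0.003]
ft_force: [1.1, -0.6, -0.2]
finger_gap: 0.0211
grasp_force: 30.0
```

Call:
play_rows(
  rows=[
    [0,0,0.002,0,0,0],
    [0,0,0.004,0,0,0],
    [0,0,0.004,0,0,0],
  ],
)

```text
t: 21.05
eef_pos: [0.4855, 0.0649, 0.0487]
orientation: [-0.206, 3.135, 0.003]
ft_force: [0.2, 0.2, 0.2]
finger_gap: 0.0212
grasp_force: 30.0
```

Call:
play_rows(
  rows=[
    [0,0,0.004,0,0,0],
    [0,0,0.01,0,0,0],
    [0,0,0.01,0,0,0],
  ],
)

```text
t: 21.35
eef_pos: [0.4854, 0.0649, 0.046]
orientation: [0.206, -3.135, -0.003]
ft_force: [0.1, 0.0, -1.3]
finger_gap: 0.0211
grasp_force: 30.0
```

Call:
play_rows(
  rows=[
    [0,0,0.004,0,0,0],
    [0,0,0.008,0,0,0],
    [0,0,0.008,0,0,0],
  ],
)

```text
t: 21.65
eef_pos: [0.4853, 0.065, 0.0441]
orientation: [0.206, -3.134, -0.003]
ft_force: [0.7, -0.6, -0.1]
finger_gap: 0.0211
grasp_force: 30.0
```

Call:
play_rows(
  rows=[
    [0,0,0.002,0,0,0],
    [0,0,0.005,0,0,0],
    [0,0,0.005,0,0,0],
  ],
)

```text
t: 21.95
eef_pos: [0.4855, 0.0649, 0.0431]
orientation: [-0.206, 3.135, 0.003]
ft_force: [-0.8, 0.7, 1.2]
finger_gap: 0.0213
grasp_force: 30.0
```

Call:
play_rows(
  rows=[
    [0,0,0.002,0,0,0],
    [0,0,0.004,0,0,0],
    [0,0,0.004,0,0,0],
  ],
)

```text
t: 22.25
eef_pos: [0.4855, 0.065, 0.0422]
orientation: [-0.206, 3.135, 0.003]
ft_force: [-1.3, -0.2, 2.6]
finger_gap: 0.0213
grasp_force: 30.0
```

Call:
play_rows(
  rows=[
    [0,0,0.002,0,0,0],
    [0,0,0.004,0,0,0],
    [0,0,0.004,0,0,0],
    [0,0,0.004,0,0,0],
  ],
)

```text
t: 22.65
eef_pos: [0.4855, 0.065, 0.0413]
orientation: [-0.206, 3.135, 0.003]
ft_force: [-1.3, -0.4, 6.5]
finger_gap: 0.0214
grasp_force: 30.0
```

Call:
play_rows(
  rows=[
    [0,0,0,0,0,0],
    [0,0,0,0,0,0],
    [0,0,0,0,0,0],
    [0,0,0,0,0,0],
    [0,0,0,0,0,0],
    [0,0,0,0,0,0],
    [0,0,0,0,0,0],
    [0,0,0,0,0,0],
  ],
  claw=0.5,
)

```text
t: 23.45
eef_pos: [0.4856, 0.0649, 0.041]
orientation: [-0.206, 3.135, 0.003]
ft_force: [-0.7, -0.2, 0.2]
finger_gap: 0.0433
grasp_force: 0.0
```

Released, after clear pressure into the saddle (6.5 N). I'll lift straight up and check.

Call:
play_rows(
  rows=[
    [0,0,-0.04,0,0,0],
    [0,0,-0.1,0,0,0],
    [0,0,-0.2,0,0,0],
    [0,0,-0.35,0,0,0],
    [0,0,-0.5,0,0,0],
    [0,0,-0.6,0,0,0],
    [0,0,-0.6,0,0,0],
  ],
)

```text
t: 24.15
eef_pos: [0.4881, 0.0645, 0.1953]
orientation: [-0.206, 3.125, 0.001]
ft_force: [-0.1, -1.2, -0.8]
finger_gap: 0.0439
grasp_force: 0.0
```

Call:
play_rows(
  rows=[
    [0.2,0.2,0,0,0,0],
    [0.3,0.4,0,0,0,0],
    [0.3,0.6,0,0,0,0],
    [0.3,0.8,0,0,0,0],
    [0.3,0.8,0,0,0,0],
    [0.3,0.8,0,0,0,0],
    [0.3,0.8,0,0,0,0],
    [0.3,0.8,0,0,0,0],
  ],
)

```text
t: 24.95
eef_pos: [0.3848, 0.2521, 0.191]
orientation: [0.205, -3.134, -0.002]
ft_force: [-0.4, 0.5, 0.6]
finger_gap: 0.0436
grasp_force: 0.0
```

```bash
python3 - <<'E'
from h import *
st();b=grab('side','end');a=cv2.imread('pics/side0.png')
d=(cv2.absdiff(b[:,:,::-1].copy(),a).sum(2)>90).astype(np.uint8);k=np.zeros_like(d);k[215:265,330:400]=1;d*=k
n,l,s,c=cv2.connectedComponentsWithStats(d)
for i in range(1,n):
    if s[i,4]>15:
        ys,xs=np.nonzero(l==i);e=[(xs.min(),ys[xs==xs.min()].mean()),(xs.max(),ys[xs==xs.max()].mean())]
        print(s[i],c[i],[ray('side',*p,.052).round(4) for p in e],ray('side',*c[i],.052).round(4))
print('expected ends if home', [proj('side',(.4855+q*.991,.065+q*.13,.052)).round(1) for q in(-.044,.056)],'if on lips',[proj('side',(.4855+q*.991,.065+q*.13,.065)).round(1) for q in(-.044,.056)])
E
```

```text
24.95 [0.3848 0.2521 0.191 ] F [-0.38  0.51  0.59] gap 0.0436 g 0.0 q [ 0.34  0.36  1.87  0.    0.92 -1.37]
[358 239  20   9  73] [367.69863014 244.23287671] [array([0.5034, 0.0798, 0.052 ]), array([0.4493, 0.056 , 0.052 ])] [0.4761 0.0708 0.052 ]
[346 240  11   8  37] [352.45945946 243.72972973] [array([0.5371, 0.0785, 0.052 ]), array([0.509 , 0.0606, 0.052 ])] [0.519  0.0722 0.052 ]
expected ends if home [array([379.7, 242. ]), array([344.7, 243.3])] if on lips [array([380.2, 238.7]), array([344.9, 240.1])]
```

```bash
python3 -c "
from h import *
print(bot.finish_job())"
```

```text
the job is handed in; nothing more can be done
None
```

The cartridge outweighed the brass weight (the left pan went fully down), so I snapped it home in the green dock's clips, let go of it, moved the arm clear and handed the job in at about 25 s; the result of the judging was not shown.

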